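Line up the laboratory masses by size

TASK

Tidy up after the class experiment: stand the four brass masses in order of size on the storage board, one upright on the centre of each mark, with the largest at the end next to the white balance and the smallest at the far end. Set them down without dropping them, and leave the small motor that lies between them where it is.

Things in the scene. Friction and masses are not known exactly. Their poses are not given: they have to be found in the camera images.
- mass_smallest_center (a point): The smallest of four loose brass laboratory masses: an upright round cylinder 20 mm in diameter with a 15 mm wide knob on top, 30 mm tall in all (the plain cylinder is the lower 20 mm). The point is on its axis, half-way up (15 mm above its underside); z is along the axis.
- mass_second_center (a point): The second smallest of four loose brass laboratory masses: an upright round cylinder 30 mm in diameter with a 15 mm wide knob on top, 40 mm tall in all (the plain cylinder is the lower 30 mm). The point is on its axis, half-way up (20 mm above its underside); z is along the axis.
- mass_third_center (a point): The second largest of four loose brass laboratory masses: an upright round cylinder 40 mm in diameter with a 15 mm wide knob on top, 50 mm tall in all (the plain cylinder is the lower 40 mm). The point is on its axis, half-way up (25 mm above its underside); z is along the axis.
- mass_largest_center (a point): The largest of four loose brass laboratory masses: an upright round cylinder 50 mm in diameter with a 15 mm wide knob on top, 60 mm tall in all (the plain cylinder is the lower 50 mm). The point is on its axis, half-way up (30 mm above its underside); z is along the axis.
- mark_a: One of four alike flat round marks (a black ring 56 mm across with a dot at its centre) in a straight row, 70 mm apart, on a fixed wooden storage board 300 x 80 mm and 12 mm thick. Which letter is where in the row differs from start to start. Origin: centre of the mark, at the level of the board's top face; its x axis points across the board, its y axis along the row.
- mark_b: One of four alike flat round marks (a black ring 56 mm across with a dot at its centre) in a straight row, 70 mm apart, on a fixed wooden storage board 300 x 80 mm and 12 mm thick. Which letter is where in the row differs from start to start. Origin: centre of the mark, at the level of the board's top face; its x axis points across the board, its y axis along the row.
- mark_c: One of four alike flat round marks (a black ring 56 mm across with a dot at its centre) in a straight row, 70 mm apart, on a fixed wooden storage board 300 x 80 mm and 12 mm thick. Which letter is where in the row differs from start to start. Origin: centre of the mark, at the level of the board's top face; its x axis points across the board, its y axis along the row.
- mark_d: One of four alike flat round marks (a black ring 56 mm across with a dot at its centre) in a straight row, 70 mm apart, on a fixed wooden storage board 300 x 80 mm and 12 mm thick. Which letter is where in the row differs from start to start. Origin: centre of the mark, at the level of the board's top face; its x axis points across the board, its y axis along the row.
- balance: The fixed white bench balance, 120 x 140 mm and 47 mm tall, with a round steel pan. It stands at one end of the board (a white bowl, 124 mm wide and 45 mm tall, stands at the other end; which end differs from start to start). Origin: centre of its underside, on the line of the row, 135 mm from the centre of the nearest mark.
- motor: A loose small motor lying on the table, a bright metal can with a thin shaft at one end, 46 x 21 x 21 mm, a bystander, among the masses (a small battery cell and an eraser, up to 21 mm tall, lie between the masses too): to be left where it is. Origin: centre of its underside; x along its length.
Things that resemble listed ones, but are neither listed nor needed, are in the scene too. What is shaped like the part that bears mass_smallest_center but black or blue is not meant.

How it is judged:
By the outcome, as a careful person would: the job done as asked, in the order asked, and still so for the second after the job is handed in, with the robot touching nothing.
It also fails if it takes over 104 s, if anything falls off the work surface, if the arm or the gripper's body presses on something with over 40 N, if the wrist force passes 120 N, or if a joint passes its speed limit or range.

ROBOT

A 6-joint arm with a two-finger parallel gripper is mounted at the origin on the work surface. World frame = base frame: x ahead of the robot, y to its left, z up, the work surface at z = 0. Lengths are in mm, angles in rad, forces in N, time in s.
With the tool pointing down it reaches from about 400 to 925 mm from the base axis. Payload 12.5 kg.
Tool frame: the origin (TCP) lies at the centre of the arm's flange, where the gripper is bolted on; the fingertips stand 190 mm ahead of it and the grasp point (between the pads) lies 171 mm ahead of it; z points along the fingers, y is the direction in which the jaws open and shut (so a half turn about z gives the same grasp; the last joint's range is limited). The gripper opens to 95 mm and grips with 3 to 60 N. Pads are 20 mm wide; open, the fingers measure 119 mm over their backs; the gripper's body (75 mm by 180 mm) begins 59 mm behind the grasp point.
Start: joints at [-1.379, 0.491, 1.559, -0, 1.092, -0.106], TCP at [183.406, -597.484, 404.761] pointing down, gripper open.
Joint ranges: [-3.1, 3.1], [-0.84, 2.19], [0.05, 2.79], [-1.13, 4.28], [0.06, 2.93], [-2.69, 2.69]. Speed limits (rad/s): [2.22, 2.22, 2.79, 3.14, 3.14, 3.14].

INTERFACE

Orientations are given as [roll, pitch, yaw] about the fixed x, y, z axes, in that order (R = Rz(yaw) Ry(pitch) Rx(roll)).
In Python, from cell import env gives the robot as it stands.
- The arm moves only by the shell command python3 -m pendant 'ROWS'. ROWS is JSON, a list of rows, each an object of numbers: "x", "y", "z": the shift along the tool's x, y, z in units of 150 mm (1.0 is 150 mm); "rx", "ry", "rz": the turn, a rotation vector about the tool's x, y, z in units of 45 degrees (1.0 is 45 degrees); "jaw": the opening, from 0 (shut) to 1 (fully open). In form: [{"x": .., "y": .., "z": .., "rx": .., "ry": .., "rz": .., "jaw": ..}, ...]. A call has 1 to 10 rows; each row is the pose to reach, as a shift and turn from the pose commanded when the call began, along the tool's axes at that moment; what a row does not reach only later rows make up. A row lasts 1/8 s, in which the tool goes at most 62.5 mm and 10.7 degrees, less where a joint would pass 70% of its speed; a pose out of reach is approached as far as the arm can. A call with a number of a shift or a turn outside -1 to 1 is refused whole. A call with a gripper value outside its range is refused whole. The fingers move at their own pace and stop on an object; the grip force is fixed at half the most. Time passes only in rows, so rows that repeat a pose let the fingers close. It gives the time, the measured TCP pose, the force and the opening at its end, in the units of the state.
- env.state(): the state, without advancing time (a new reading comes with each control period).
- env.read_camera(name): name is "side" or "top" or "wrist"; returns a dict with "img" (420x560x3 uint8, red, green, blue), "fx", "fy", "cx", "cy" (pixels), "D" ([k1, k2, p1, p2, k3] as OpenCV has them; the pictures are not rectified), "rvec" (rotation vector, rad) and "tvec" (3), from world to camera coordinates, as OpenCV has them. Camera axes: x right, y down, z forward; pixel columns grow to the right and rows downward; lengths in mm; the calibration is good to about 2 mm. A picture is of the moment at which its call begins. There is no depth.
- env.job_done(): hands the job in, once; it reports no verdict.
The state is a dict: "t": time; "joints": joint angles; "qvel": joint speeds; "tau": joint torques, N m; "eef_pos": TCP position; "tcp_rot": TCP orientation; "ft_force": force on the tool from outside, world axes, zero at the start; "moment": the same for the moment, N m; "opening": opening from 0.0 (shut) to 1.0 (fully open).
Only numpy, scipy, OpenCV 4.12 (cv2) and the standard library are available. Lean on these libraries where they do the work, as an engineer would, in place of code of your own. Each camera call takes 0.05 s, during which the arm holds its last target.

## Working session

There is one attempt and no reset: what is moved stays moved. The work goes in short steps, Python scripts to look and compute and a shell command to move; the robot and the scene stay as the last step left them, time stands still between calls to the robot, and variables do not carry over. Pictures are saved under pics/ and viewed, and the job is handed in when it is done.

```bash
ls; mkdir -p pics; cat > h.py <<'E'
import numpy as np, cv2
from cell import env
def cam(n): 
    c=env.read_camera(n); return c
def save(c,p): cv2.imwrite(p,c["img"][:,:,::-1])
def KD(c): return np.array([[c["fx"],0,c["cx"]],[0,c["fy"],c["cy"]],[0,0,1.]]),np.array(c["D"],float)
def pix2w(c,uv,z):
    K,D=KD(c); p=cv2.undistortPoints(np.array([[uv]],float),K,D)[0,0]
    R=cv2.Rodrigues(np.array(c["rvec"],float))[0]; t=np.array(c["tvec"],float).ravel()
    o=-R.T@t; d=R.T@np.array([p[0],p[1],1]); return o+d*(z-o[2])/d[2]
def w2pix(c,P):
    K,D=KD(c); return cv2.projectPoints(np.array(P,float).reshape(-1,3),np.array(c["rvec"],float),np.array(c["tvec"],float),K,D)[0].reshape(-1,2)
E
python3 - <<'E'
from h import *
import pickle
s=env.state(); print(s)
d={}
for n in ["top","side","wrist"]:
    c=cam(n); d[n]=c; save(c,f"pics/{n}0.png")
pickle.dump(d,open("c0.pkl","wb"))
E
```

```text
pics
{'t': 0.0, 'joints': array([-1.37860227e+00,  4.91531775e-01,  1.55944459e+00, -8.88953350e-06,
        1.09169227e+00, -1.05597406e-01]), 'qvel': array([-0.00024676, -0.00128499,  0.00014364, -0.00041113, -0.00054929,
       -0.00084601]), 'tau': array([ 2.66659144e-04, -6.12645149e+01, -2.58175921e+01,  6.92780223e-02,
        4.82426235e-02, -7.92261676e-05]), 'eef_pos': array([ 183.39659866, -597.44860631,  404.18057347]), 'tcp_rot': array([-3.14052184e+00, -1.05568978e-04,  2.97795503e-01]), 'ft_force': array([-0.03776943, -0.01940054,  0.05117366]), 'moment': array([-0.01581594, -0.0090887 ,  0.00535609]), 'opening': 0.9963431653420035}
```

View pics/top0.png

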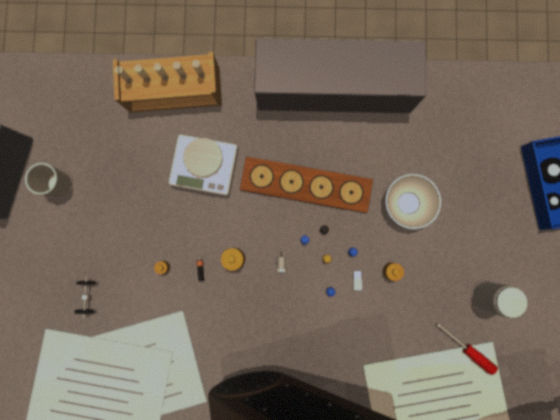

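View pics/side0.png

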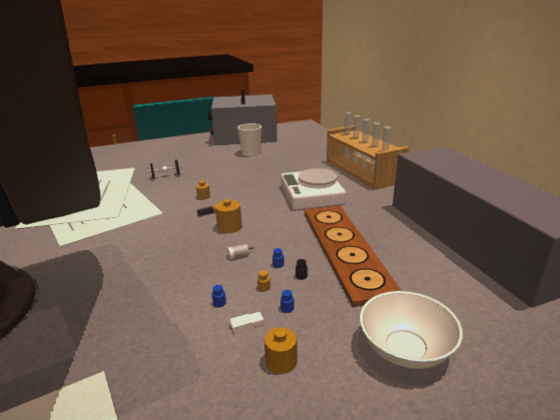

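View pics/wrist0.png

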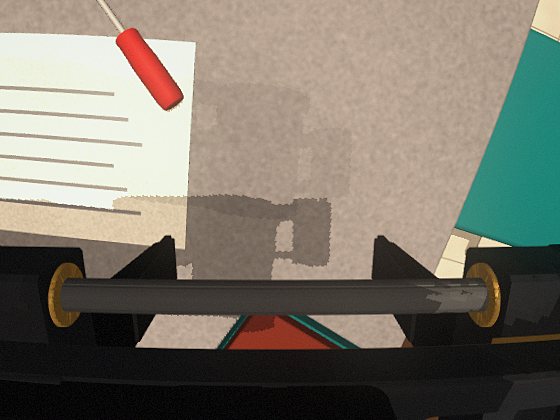

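The top view shows brass masses at (161,268), (232,260), (327,260) and (395,272). The motor is at (281,263), the balance at (203,165), and the marks run from (262,176) to (351,192). The blue and black look-alikes next to the small brass one at (327,260) aren't meant. Next I'll measure and check an enlarged crop.

```bash
python3 - <<'E'
from h import *
import pickle
d=pickle.load(open("c0.pkl","rb")); c=d["top"]
im=c["img"][:,:,::-1].copy()
cv2.imwrite("pics/crop0.png",cv2.resize(im[140:310,140:420],None,fx=2.8,fy=2.8,interpolation=cv2.INTER_CUBIC))
R=cv2.Rodrigues(np.array(c["rvec"]))[0]; print("campos",-R.T@np.array(c["tvec"]).ravel())
hsv=cv2.cvtColor(im,cv2.COLOR_BGR2HSV)
for p in [(161,268),(232,260),(327,260),(395,272),(262,176),(281,263),(327,180)]: print(p,hsv[p[1],p[0]])
m=((hsv[...,0]>8)&(hsv[...,0]<28)&(hsv[...,1]>150)&(hsv[...,2]>90)).astype(np.uint8)
m[:240]=0;m[300:]=0
n,l,st,ce=cv2.connectedComponentsWithStats(m)
hh={}
for i in range(1,n):
    if st[i,4]<20: continue
    print(st[i],ce[i],[np.round(pix2w(c,ce[i],z),1)[:2] for z in (20,40)], 'eqd mm', np.sqrt(4*st[i,4]/np.pi))
for p in [(262,176),(291.5,181.5),(321,187),(351,192)]: print(p,pix2w(c,p,12))
print(pix2w(c,(203,158),47),pix2w(c,(281,263),10))
print("mm/px",pix2w(c,(300,260),20)-pix2w(c,(301,260),20))
E
```

```text
campos [ 492.69540612  -21.90801354 1006.45168363]
(161, 268) [ 18 189 154]
(232, 260) [ 20 181 166]
(327, 260) [ 20 178 169]
(395, 272) [ 19 183 170]
(262, 176) [ 17 103  79]
(281, 263) [ 20  48 169]
(327, 180) [ 20 143 164]
[221 248  23  23 398] [232.0879397  258.95979899] [array([464. , 107.2]), array([464.6, 104.6])] eqd mm 22.511093682995384
[323 255   8   8  52] [326.5 258.5] [array([ 470.2, -106.2]), array([ 470.6, -104.4])] eqd mm 8.136857890256438
[197 261   6   5  23] [199.2173913  262.95652174] [array([453.2, 181.3]), array([454. , 177.2])] eqd mm 5.4115163798060095
[155 262  13  12 128] [160.8046875 267.3359375] [array([441.3, 268. ]), array([442.3, 262.1])] eqd mm 12.766152972845846
[386 263  18  18 254] [394.15748031 271.54724409] [array([ 444.6, -258.7]), array([ 445.6, -253.9])] eqd mm 17.983404693292407
(262, 176) [656.29009212  45.32255297  12.        ]
(291.5, 181.5) [644.98127165 -23.18547841  12.        ]
(321, 187) [633.70974836 -91.47528407  12.        ]
(351, 192) [ 623.65986315 -160.68679399   12.        ]
[688.33599884 176.41099276  47.        ] [457.23724481  -3.48832853  10.        ]
mm/px [-0.05402489  2.25737757  0.        ]
```

View pics/crop0.png

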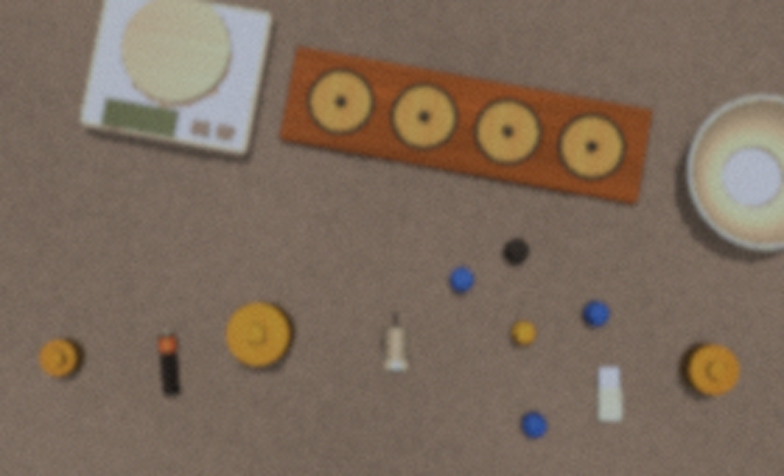

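```bash
cat > fit.py <<'E'
from h import *
from scipy.optimize import least_squares
SZ={"s1":(20,20,30),"s2":(30,30,40),"s3":(40,40,50),"s4":(50,50,60)}
def hull(c,x,y,sz,z0=0):
    d,h,H=sz; a=np.linspace(0,2*np.pi,60,endpoint=False)
    P=[]
    for r,z in ((d/2,0),(d/2,h),(7.5,H)):
        P.append(np.c_[x+r*np.cos(a),y+r*np.sin(a),np.full(60,z+z0)])
    return cv2.convexHull(w2pix(c,np.vstack(P)).astype(np.float32))
def mask(c,xy0,sz,z0=0,smin=150):
    hp=hull(c,*xy0,sz,z0); g=np.zeros(c["img"].shape[:2],np.uint8)
    cv2.fillConvexPoly(g,hp.astype(np.int32),1); g=cv2.dilate(g,np.ones((9,9)))
    hsv=cv2.cvtColor(c["img"],cv2.COLOR_RGB2HSV)
    return ((hsv[...,0]>6)&(hsv[...,0]<30)&(hsv[...,1]>smin)&(hsv[...,2]>50)&(g>0))
def fit(c,xy0,sz,z0=0,smin=150):
    m=mask(c,xy0,sz,z0,smin); vs,us=np.nonzero(m)
    bx=np.array([(us.min()+us.max())/2,(vs.min()+vs.max())/2]); ce=np.array([us.mean(),vs.mean()])
    def f(p,t,mode):
        h=hull(c,*p,sz,z0)[:,0]
        if mode: M=cv2.moments(h); return np.array([M["m10"],M["m01"]])/M["m00"]-t
        return (h.min(0)+h.max(0))/2-t
    a=least_squares(f,xy0,args=(ce,1)).x; b=least_squares(f,xy0,args=(bx,0)).x
    return a,b,m.sum(),cv2.contourArea(hull(c,*a,sz,z0))
E
python3 - <<'E'
from fit import *
import pickle
d=pickle.load(open("c0.pkl","rb"))
g={"s1":(470,-106),"s2":(442,265),"s3":(445,-256),"s4":(464,105)}
for k in g:
    for n in("top","side"):
        for sm in (110,150):
            try: a,b,A,B=fit(d[n],g[k],SZ[k],0,sm); print(k,n,sm,a.round(1),b.round(1),A,B)
            except Exception as e: print(k,n,sm,e)
for n in ("top","side"):
    c=d[n]; gr=cv2.cvtColor(c["img"],cv2.COLOR_RGB2GRAY).astype(float)
    prev=[(656.3,45.3,12),(645,-23.2,12),(633.7,-91.5,12),(623.7,-160.7,12)]
    Q=[]
    for p in prev:
        u,v=w2pix(c,p)[0].round().astype(int); r=4
        w=gr[v-r:v+r+1,u-r:u+r+1]; 
        # dark weighted
        q=np.clip(np.percentile(w,60)-w-8,0,None); yy,xx=np.mgrid[v-r:v+r+1,u-r:u+r+1]
        Q.append(pix2w(c,((q*xx).sum()/q.sum(),(q*yy).sum()/q.sum()),12)[:2])
    Q=np.array(Q); D=np.diff(Q,axis=0); print(n,Q.round(1).tolist(),np.hypot(*D.T))
    # constrained fit
    t=np.arange(4)-1.5
    cc=Q.mean(0); dr=(t[:,None]*Q).sum(0); dr/=np.hypot(*dr)
    print("row",(cc+70*t[:,None]*dr).round(1).tolist(),"yaw",np.degrees(np.arctan2(-dr[1],-dr[0])))
E
```

```text
s1 top 110 [ 470.  -107.3] [ 470. -106.] 69 67.53149976627901
s1 top 150 [ 470.  -106.9] [ 470. -106.] 52 67.49853030801751
s1 side 110 [ 469.7 -107.4] [ 470. -106.] 235 253.6920216260478
s1 side 150 [ 469.9 -107.4] [ 470. -106.] 216 253.69707377720624
s2 top 110 [441.2 268.4] [442. 265.] 178 189.08995699998923
s2 top 150 [441.3 268.1] [442. 265.] 137 189.03183160163462
s2 side 110 [441.5 264.6] [442. 265.] 220 233.40686634066515
s2 side 150 [441.7 265.4] [442. 265.] 193 233.03511650895234
s3 top 110 [ 444.7 -256.4] [ 445. -256.] 315 328.04320495110005
s3 top 150 [ 444.9 -256.7] [ 445. -256.] 273 328.11937674181536
s3 side 110 [ 444.6 -255.9] [ 445. -256.] 1341 1390.797104921192
s3 side 150 [ 444.8 -255.9] [ 445. -256.] 1290 1390.4051090623252
s4 top 110 [464.5 105.4] [464. 105.] 455 456.2355474536307
s4 top 150 [464.5 105.5] [464. 105.] 401 456.2526819569757
s4 side 110 [464.3 104.4] [462.1 105. ] 792 806.7139722524444
s4 side 150 [464.3 104.5] [462.1 105. ] 746 806.505141065456
top [[656.6, 46.9], [645.5, -22.3], [634.9, -91.3], [623.7, -160.6]] [70.12105032 69.80444367 70.12989676]
row [[656.6, 46.9], [645.6, -22.3], [634.7, -91.4], [623.8, -160.5]] yaw 81.0257813139493
side [[656.2, 46.2], [645.0, -22.8], [634.0, -91.9], [622.8, -160.9]] [69.90688713 69.92978511 69.92678568]
row [[656.2, 46.3], [645.1, -22.8], [633.9, -91.9], [622.8, -161.0]] yaw 80.83635028903994
```

```bash
cat > go.py <<'E'
import sys
from h import *
from scipy.spatial.transform import Rotation as Ro
# go.py x y z(tcp) [yaw]
a=[float(v) for v in sys.argv[1:]]
s=env.state(); R=Ro.from_euler("xyz",s["tcp_rot"])
yaw=a[3] if len(a)>3 else 1.414
T=Ro.from_euler("xyz",[np.pi,0,yaw])
d=R.inv().apply(np.array(a[:3])-s["eef_pos"])/150
r=(R.inv()*T).as_rotvec()/np.radians(45)
print("shift",d.round(4),"rot",r.round(4),"t",round(s["t"],2),"eef",s["eef_pos"].round(2),"rpy",s["tcp_rot"].round(4),"F",s["ft_force"].round(1),"open",round(s["opening"],3))
E
python3 go.py 444.7 -256.2 320
```

```text
shift [ 2.3329 -1.6634  0.5636] rot [-8.0000e-04 -7.0000e-04 -1.4212e+00] t 0.15 eef [ 183.39 -597.47  404.31] rpy [-3.1408e+00 -1.0000e-04  2.9780e-01] F [-0.5  0.3  0.5] open 1.001
```

```bash
python3 -m pendant '[{"x":0.33,"y":-0.24,"rz":-0.23,"jaw":0.7},{"x":0.66,"y":-0.48,"rz":-0.46,"jaw":0.7},{"x":1,"y":-0.71,"rz":-0.7,"jaw":0.7},{"x":1,"y":-0.71,"rz":-0.7,"jaw":0.7}]'; python3 go.py 444.7 -256.2 320
```

```text
shift [ 2.3329 -1.6634  0.5636] rot [-8.0000e-04 -7.0000e-04 -1.4212e+00] t 0.15 eef [ 183.39 -597.47  404.31] rpy [-3.1408e+00 -1.0000e-04  2.9780e-01] F [-0.5  0.3  0.5] open 1.001invalid input
```

```bash
python3 -m pendant '[{"x":0.33,"y":-0.24,"z":0,"rx":0,"ry":0,"rz":-0.23,"jaw":0.7},{"x":0.66,"y":-0.48,"z":0,"rx":0,"ry":0,"rz":-0.46,"jaw":0.7},{"x":1,"y":-0.71,"z":0,"rx":0,"ry":0,"rz":-0.7,"jaw":0.7},{"x":1,"y":-0.71,"z":0,"rx":0,"ry":0,"rz":-0.7,"jaw":0.7}]'; python3 go.py 444.7 -256.2 320
```

```text
t: 0.65
eef_pos: [297.4, -449.0, 405.0]
tcp_rot: [-3.141, -0.0, 0.854]
ft_force: [0.8, -0.8, -0.6]
opening: 0.707
shift [ 1.6136 -0.1044  0.5673] rot [-2.000e-04 -6.000e-04 -7.133e-01] t 0.65 eef [ 297.44 -448.97  404.99] rpy [-3.1413e+00 -4.0000e-04  8.5370e-01] F [ 0.8 -0.8 -0.6] open 0.707
```

```bash
python3 -m pendant '[{"x":0.33,"y":-0.02,"z":0.2,"rx":0,"ry":0,"rz":-0.23,"jaw":0.7},{"x":0.66,"y":-0.05,"z":0.4,"rx":0,"ry":0,"rz":-0.46,"jaw":0.7},{"x":1,"y":-0.104,"z":0.5673,"rx":0,"ry":0,"rz":-0.713,"jaw":0.7},{"x":1,"y":-0.104,"z":0.5673,"rx":0,"ry":0,"rz":-0.713,"jaw":0.7}]'; python3 go.py 444.7 -256.2 320
```

```text
t: 1.15
eef_pos: [384.0, -327.3, 318.0]
tcp_rot: [-3.139, -0.002, 1.412]
ft_force: [0.0, -0.5, -0.3]
opening: 0.698
shift [ 0.5319  0.3245 -0.0129] rot [-0.0035 -0.0028 -0.0031] t 1.15 eef [ 383.98 -327.25  318.02] rpy [-3.1389e+00 -2.2000e-03  1.4116e+00] F [ 0.  -0.5 -0.3] open 0.698
```

```bash
python3 -m pendant '[{"x":0.27,"y":0.16,"z":0,"rx":0,"ry":0,"rz":0,"jaw":0.7},{"x":0.532,"y":0.3245,"z":0,"rx":0,"ry":0,"rz":0,"jaw":0.7},{"x":0.532,"y":0.3245,"z":0,"rx":0,"ry":0,"rz":0,"jaw":0.7},{"x":0.532,"y":0.3245,"z":0,"rx":0,"ry":0,"rz":0,"jaw":0.7}]'; python3 go.py 444.7 -256.2 196; python3 - <<'E'
from h import *
c=cam("wrist"); save(c,"pics/w1.png")
from fit import hull,SZ,fit
print(fit(c,(444.7,-256.2),SZ["s3"],0,110))
E
```

```text
t: 1.65
eef_pos: [443.8, -259.2, 319.8]
tcp_rot: [3.141, 0.001, 1.406]
ft_force: [0.5, -0.9, -0.9]
opening: 0.701
shift [0.0212 0.0021 0.8256] rot [ 0.0005  0.0007 -0.0104] t 1.65 eef [ 443.82 -259.21  319.84] rpy [3.1412e+00 5.0000e-04 1.4058e+00] F [ 0.5 -0.9 -0.9] open 0.701
(array([ 446.15051288, -254.49339881]), array([ 446.70477233, -256.2       ]), np.int64(2672), 2803.4044156114105)
```

View pics/w1.png

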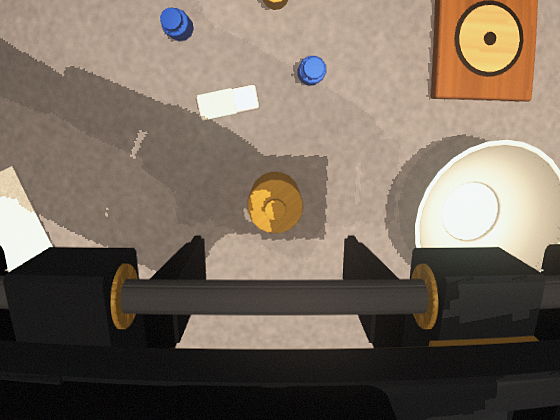

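Wrist view: the 40 mm mass is at (275,205), between the open fingers. The wrist fit agrees with the top and side cameras to within 2 mm. Descending.

```bash
python3 go.py 445 -255.8 196;  python3 -m pendant '[{"x":0.023,"y":0.002,"z":0.3,"rx":0,"ry":0,"rz":-0.01,"jaw":0.7},{"x":0.023,"y":0.002,"z":0.6,"rx":0,"ry":0,"rz":-0.01,"jaw":0.7},{"x":0.023,"y":0.002,"z":0.826,"rx":0,"ry":0,"rz":-0.01,"jaw":0.7},{"x":0.023,"y":0.002,"z":0.826,"rx":0,"ry":0,"rz":-0.01,"jaw":0.7},{"x":0.023,"y":0.002,"z":0.826,"rx":0,"ry":0,"rz":-0.01,"jaw":0.7}]'; python3 go.py 445 -255.8 196
```

```text
shift [0.0252 0.005  0.8254] rot [ 0.0004  0.0006 -0.011 ] t 1.7 eef [ 443.6  -259.35  319.81] rpy [3.1413e+00 4.0000e-04 1.4054e+00] F [-0.1  0.5  0.2] open 0.702
t: 2.33
eef_pos: [444.9, -255.6, 196.8]
tcp_rot: [3.141, 0.001, 1.414]
ft_force: [-0.8, -0.3, 0.3]
opening: 0.698
shift [-0.0013  0.0008  0.005 ] rot [0.0012 0.0007 0.0001] t 2.33 eef [ 444.92 -255.58  196.76] rpy [3.1407e+00 6.0000e-04 1.4141e+00] F [-0.8 -0.3  0.3] open 0.698
```

```bash
python3 -m pendant '[{"x":0,"y":0,"z":0,"rx":0,"ry":0,"rz":0,"jaw":0},{"x":0,"y":0,"z":0,"rx":0,"ry":0,"rz":0,"jaw":0},{"x":0,"y":0,"z":0,"rx":0,"ry":0,"rz":0,"jaw":0},{"x":0,"y":0,"z":0,"rx":0,"ry":0,"rz":0,"jaw":0},{"x":0,"y":0,"z":0,"rx":0,"ry":0,"rz":0,"jaw":0},{"x":0,"y":0,"z":0,"rx":0,"ry":0,"rz":0,"jaw":0}]'; python3 go.py 445 -255.8 305
```

```text
t: 3.08
eef_pos: [445.1, -254.7, 196.2]
tcp_rot: [3.141, 0.0, 1.415]
ft_force: [-1.1, 0.3, 6.5]
opening: 0.414
shift [-0.0074  0.001  -0.7254] rot [0.0008 0.0005 0.0019] t 3.08 eef [ 445.09 -254.73  196.18] rpy [3.1409e+00 4.0000e-04 1.4155e+00] F [-1.1  0.3  6.5] open 0.414
```

```bash
python3 -m pendant '[{"x":0,"y":0,"z":-0.1,"rx":0,"ry":0,"rz":0,"jaw":0},{"x":0,"y":0,"z":-0.3,"rx":0,"ry":0,"rz":0,"jaw":0},{"x":0,"y":0,"z":-0.55,"rx":0,"ry":0,"rz":0,"jaw":0},{"x":0,"y":0,"z":-0.73,"rx":0,"ry":0,"rz":0,"jaw":0},{"x":0,"y":0,"z":-0.73,"rx":0,"ry":0,"rz":0,"jaw":0}]'; python3 go.py 645.3 -22.6 305
```

```text
t: 3.7
eef_pos: [444.9, -254.6, 307.1]
tcp_rot: [3.138, 0.002, 1.416]
ft_force: [0.3, -0.6, -4.9]
opening: 0.417
shift [1.7345 1.0805 0.0146] rot [0.004  0.0022 0.002 ] t 3.7 eef [ 444.94 -254.58  307.13] rpy [3.1384e+00 1.7000e-03 1.4156e+00] F [ 0.3 -0.6 -4.9] open 0.417
```

```bash
python3 -m pendant '[{"x":0.2,"y":0.12,"z":0,"rx":0,"ry":0,"rz":0,"jaw":0},{"x":0.5,"y":0.3,"z":0,"rx":0,"ry":0,"rz":0,"jaw":0},{"x":0.8,"y":0.5,"z":0,"rx":0,"ry":0,"rz":0,"jaw":0},{"x":1,"y":0.62,"z":0,"rx":0,"ry":0,"rz":0,"jaw":0}]'; python3 go.py 645.3 -22.6 305
```

```text
t: 4.2
eef_pos: [561.1, -119.0, 303.7]
tcp_rot: [-3.14, -0.0, 1.416]
ft_force: [-1.1, -1.1, -3.7]
opening: 0.416
shift [ 0.7215  0.4562 -0.009 ] rot [-0.0024 -0.0004  0.0032] t 4.2 eef [ 561.05 -119.02  303.74] rpy [-3.1397e+00 -3.0000e-04  1.4165e+00] F [-1.1 -1.1 -3.7] open 0.416
```

```bash
python3 -m pendant '[{"x":0.3,"y":0.19,"z":0,"rx":0,"ry":0,"rz":0,"jaw":0},{"x":0.6,"y":0.38,"z":0,"rx":0,"ry":0,"rz":0,"jaw":0},{"x":0.73,"y":0.458,"z":0,"rx":0,"ry":0,"rz":0,"jaw":0},{"x":0.73,"y":0.458,"z":0.2,"rx":0,"ry":0,"rz":0,"jaw":0},{"x":0.73,"y":0.458,"z":0.4,"rx":0,"ry":0,"rz":0,"jaw":0},{"x":0.73,"y":0.458,"z":0.5,"rx":0,"ry":0,"rz":0,"jaw":0},{"x":0.73,"y":0.458,"z":0.5,"rx":0,"ry":0,"rz":0,"jaw":0}]'; python3 go.py 645.3 -22.6 209; python3 - <<'E'
from h import *
c=cam("wrist"); save(c,"pics/w2.png")
c=cam("top"); save(c,"pics/t2.png")
E
```

```text
t: 5.08
eef_pos: [644.6, -23.7, 229.0]
tcp_rot: [-3.139, 0.0, 1.415]
ft_force: [-0.1, -0.1, -3.6]
opening: 0.414
shift [0.0081 0.0036 0.1334] rot [-0.0032  0.0002  0.0012] t 5.08 eef [644.63 -23.72 229.02] rpy [-3.1391e+00  2.0000e-04  1.4150e+00] F [-0.1 -0.1 -3.6] open 0.414
```

View pics/w2.png

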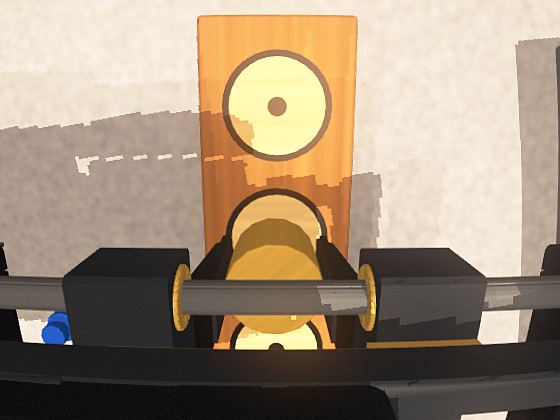

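```bash
python3 -m pendant '[{"x":0.0075,"y":0.0035,"z":0.04,"rx":0,"ry":0,"rz":0,"jaw":0},{"x":0.0075,"y":0.0035,"z":0.08,"rx":0,"ry":0,"rz":0,"jaw":0},{"x":0.0075,"y":0.0035,"z":0.11,"rx":0,"ry":0,"rz":0,"jaw":0},{"x":0.0075,"y":0.0035,"z":0.124,"rx":0,"ry":0,"rz":0,"jaw":0},{"x":0.0075,"y":0.0035,"z":0.13,"rx":0,"ry":0,"rz":0,"jaw":0},{"x":0.0075,"y":0.0035,"z":0.13,"rx":0,"ry":0,"rz":0,"jaw":0}]'; python3 go.py 645.3 -22.6 208.3; python3 - <<'E'
from h import *
c=cam("wrist"); save(c,"pics/w3.png")
g=c["img"].astype(int).sum(2); u,v=w2pix(c,(656.4,46.6,12))[0]; print(u,v)
u,v=int(u),int(v); w=g[v-14:v+15,u-14:u+15]; q=w<(w.min()+np.median(w))/2
yy,xx=np.nonzero(q); p=(xx.mean()+u-14,yy.mean()+v-14); print(p,q.sum(),pix2w(c,p,12))
E
```

```text
t: 5.92
eef_pos: [645.6, -22.3, 210.8]
tcp_rot: [3.141, 0.0, 1.415]
ft_force: [0.3, 0.3, -4.4]
opening: 0.413
shift [-0.002  -0.0019  0.0164] rot [0.0001 0.0001 0.0018] t 5.92 eef [645.63 -22.35 210.75] rpy [3.1415e+00 1.0000e-04 1.4154e+00] F [ 0.3  0.3 -4.4] open 0.413
272.1863289335644 110.53100921305825
(np.float64(274.1070422535211), np.float64(108.44788732394366)) 355 [657.4158055   47.38979141  12.        ]
```

```bash
python3 -m pendant '[{"x":0,"y":0,"z":0.008,"rx":0,"ry":0,"rz":0,"jaw":0},{"x":0,"y":0,"z":0.014,"rx":0,"ry":0,"rz":0,"jaw":0},{"x":0,"y":0,"z":0.017,"rx":0,"ry":0,"rz":0,"jaw":0},{"x":0,"y":0,"z":0.017,"rx":0,"ry":0,"rz":0,"jaw":0}]'; python3 go.py 645.3 -22.6 208.3
```

```text
t: 6.48
eef_pos: [645.6, -22.3, 208.3]
tcp_rot: [3.142, 0.0, 1.415]
ft_force: [-0.5, -0.1, -1.3]
opening: 0.414
shift [-0.0021 -0.0015 -0.0001] rot [0.0001 0.0001 0.0018] t 6.47 eef [645.57 -22.32 208.29] rpy [3.1415e+00 1.0000e-04 1.4154e+00] F [-0.5 -0.1 -1.3] open 0.414
```

```bash
python3 -m pendant '[{"x":0,"y":0,"z":0.003,"rx":0,"ry":0,"rz":0,"jaw":0},{"x":0,"y":0,"z":0.003,"rx":0,"ry":0,"rz":0,"jaw":0}]'; python3 -m pendant '[{"x":0,"y":0,"z":0,"rx":0,"ry":0,"rz":0,"jaw":0.5},{"x":0,"y":0,"z":0,"rx":0,"ry":0,"rz":0,"jaw":0.6},{"x":0,"y":0,"z":0,"rx":0,"ry":0,"rz":0,"jaw":0.6},{"x":0,"y":0,"z":-0.2,"rx":0,"ry":0,"rz":0,"jaw":0.6},{"x":0,"y":0,"z":-0.5,"rx":0,"ry":0,"rz":0,"jaw":0.6},{"x":0,"y":0,"z":-0.73,"rx":0,"ry":0,"rz":0,"jaw":0.7}]';python3 go.py 464.4 105 315
```

```text
t: 6.72
eef_pos: [645.6, -22.3, 208.3]
tcp_rot: [3.141, 0.0, 1.415]
ft_force: [-3.7, 1.0, 5.8]
opening: 0.413
t: 7.48
eef_pos: [645.7, -22.3, 318.8]
tcp_rot: [3.141, 0.0, 1.415]
ft_force: [0.4, 0.9, 0.1]
opening: 0.66
shift [ 0.6517 -1.3252  0.0242] rot [0.0012 0.0001 0.0018] t 7.47 eef [645.66 -22.34 318.83] rpy [3.1406e+00 1.0000e-04 1.4154e+00] F [0.4 0.9 0.1] open 0.66
```

```bash
python3 -m pendant '[{"x":0.15,"y":-0.3,"z":0,"rx":0,"ry":0,"rz":0,"jaw":0.76},{"x":0.3,"y":-0.65,"z":0,"rx":0,"ry":0,"rz":0,"jaw":0.76},{"x":0.49,"y":-1,"z":0,"rx":0,"ry":0,"rz":0,"jaw":0.76},{"x":0.49,"y":-1,"z":0,"rx":0,"ry":0,"rz":0,"jaw":0.76}]'; python3 go.py 464.4 105 315
python3 - <<'E'
from fit import *
c=cam("top"); save(c,"pics/t3.png")
print(fit(c,(645,-22),SZ["s3"],12,170))
im=c["img"][130:220,220:400,::-1]; cv2.imwrite("pics/t3c.png",cv2.resize(im,None,fx=4,fy=4,interpolation=cv2.INTER_CUBIC))
E
```

```text
t: 7.98
eef_pos: [506.2, 75.3, 317.6]
tcp_rot: [-3.14, 0.0, 1.418]
ft_force: [0.6, 0.6, -0.1]
opening: 0.76
shift [ 0.1535 -0.3058  0.0176] rot [-0.0016  0.0002  0.0051] t 7.97 eef [506.23  75.27 317.58] rpy [-3.1403e+00  2.0000e-04  1.4180e+00] F [ 0.6  0.6 -0.1] open 0.76
(array([650.2087491 , -21.47796338]), array([645., -22.]), np.int64(475), 292.94675543229096)
```

View pics/t3c.png

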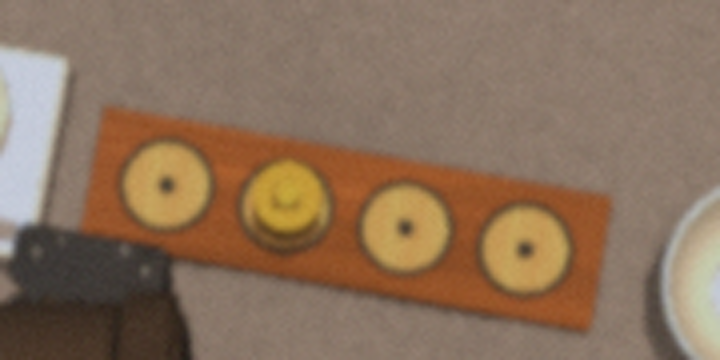

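The 40 mm mass stands upright on the second mark, at (286,205) in the crop. I'll check how well centred it is once the view is clear. Now the largest.

```bash
python3 -m pendant '[{"x":0.1,"y":-0.2,"z":0,"rx":0,"ry":0,"rz":0,"jaw":0.76},{"x":0.156,"y":-0.308,"z":0,"rx":0,"ry":0,"rz":0,"jaw":0.76},{"x":0.156,"y":-0.308,"z":0,"rx":0,"ry":0,"rz":0,"jaw":0.76},{"x":0.156,"y":-0.308,"z":0,"rx":0,"ry":0,"rz":0,"jaw":0.76}]'; python3 go.py 464.4 105 201; python3 - <<'E'
from h import *
c=cam("wrist"); save(c,"pics/w4.png")
from fit import hull,SZ,fit
print(fit(c,(464.4,105),SZ["s4"],0,110))
E
```

```text
t: 8.52
eef_pos: [467.7, 103.4, 317.3]
tcp_rot: [3.141, -0.0, 1.415]
ft_force: [-0.0, 0.8, 0.2]
opening: 0.757
shift [ 0.007  -0.0239  0.7753] rot [ 0.0012 -0.0001  0.0016] t 8.53 eef [467.67 103.43 317.3 ] rpy [ 3.1406 -0.      1.4153] F [-0.   0.8  0.2] open 0.757
(array([466.02955546, 105.62877445]), array([464.4, 105. ]), np.int64(4519), 4703.079354041256)
```

View pics/w4.png

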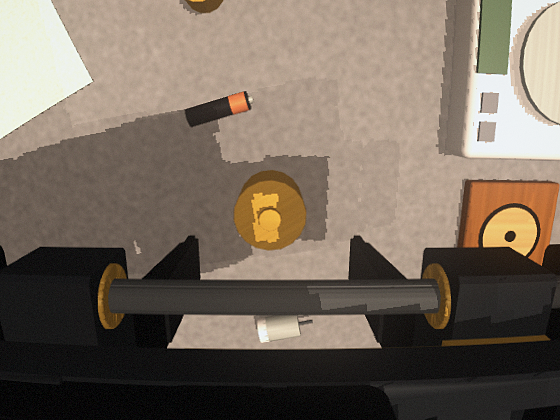

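```bash
python3 -m pendant '[{"x":0.009,"y":-0.02,"z":0,"rx":0,"ry":0,"rz":0,"jaw":0.76},{"x":0.009,"y":-0.02,"z":0.3,"rx":0,"ry":0,"rz":0,"jaw":0.76},{"x":0.009,"y":-0.02,"z":0.6,"rx":0,"ry":0,"rz":0,"jaw":0.76},{"x":0.009,"y":-0.02,"z":0.775,"rx":0,"ry":0,"rz":0,"jaw":0.76},{"x":0.009,"y":-0.02,"z":0.775,"rx":0,"ry":0,"rz":0,"jaw":0.76},{"x":0.009,"y":-0.02,"z":0.775,"rx":0,"ry":0,"rz":0,"jaw":0.76}]'; python3 go.py 464.9 105.2 201
```

```text
t: 9.32
eef_pos: [464.3, 105.5, 201.7]
tcp_rot: [3.141, -0.0, 1.415]
ft_force: [-0.0, 0.3, -0.2]
opening: 0.758
shift [-0.0014  0.0041  0.0048] rot [ 0.0011 -0.0002  0.0016] t 9.32 eef [464.32 105.51 201.72] rpy [ 3.1407e+00 -1.0000e-04  1.4153e+00] F [-0.   0.3 -0.2] open 0.758
```

```bash
python3 -m pendant '[{"x":0,"y":0,"z":0,"rx":0,"ry":0,"rz":0,"jaw":0.6},{"x":0,"y":0,"z":0,"rx":0,"ry":0,"rz":0,"jaw":0.5},{"x":0,"y":0,"z":0,"rx":0,"ry":0,"rz":0,"jaw":0},{"x":0,"y":0,"z":0,"rx":0,"ry":0,"rz":0,"jaw":0},{"x":0,"y":0,"z":0,"rx":0,"ry":0,"rz":0,"jaw":0},{"x":0,"y":0,"z":0,"rx":0,"ry":0,"rz":0,"jaw":0}]'; python3 go.py 464.9 105.2 201;python3 -m pendant '[{"x":0,"y":0,"z":-0.1,"rx":0,"ry":0,"rz":0,"jaw":0},{"x":0,"y":0,"z":-0.3,"rx":0,"ry":0,"rz":0,"jaw":0},{"x":0,"y":0,"z":-0.55,"rx":0,"ry":0,"rz":0,"jaw":0},{"x":0,"y":0,"z":-0.75,"rx":0,"ry":0,"rz":0,"jaw":0},{"x":0,"y":0,"z":-0.75,"rx":0,"ry":0,"rz":0,"jaw":0},{"x":0,"y":0,"z":-0.75,"rx":0,"ry":0,"rz":0,"jaw":0}]'; python3 go.py 656.7 46.9 310
```

```text
t: 10.07
eef_pos: [464.3, 105.6, 201.6]
tcp_rot: [3.14, -0.0, 1.415]
ft_force: [0.6, -0.6, 6.7]
opening: 0.522
shift [-0.0018  0.0045  0.0038] rot [ 0.002  -0.0003  0.0019] t 10.07 eef [464.27 105.57 201.56] rpy [ 3.1400e+00 -3.0000e-04  1.4155e+00] F [ 0.6 -0.6  6.7] open 0.522
t: 10.82
eef_pos: [463.5, 105.5, 312.6]
tcp_rot: [-3.14, 0.0, 1.415]
ft_force: [0.7, 0.2, -7.8]
opening: 0.523
shift [-0.1868  1.3331  0.0152] rot [-0.002   0.0006  0.0018] t 10.82 eef [463.48 105.52 312.59] rpy [-3.1400e+00  5.0000e-04  1.4154e+00] F [ 0.7  0.2 -7.8] open 0.523
```

```bash
python3 -m pendant '[{"x":-0.04,"y":0.15,"z":0,"rx":0,"ry":0,"rz":0,"jaw":0},{"x":-0.08,"y":0.4,"z":0,"rx":0,"ry":0,"rz":0,"jaw":0},{"x":-0.12,"y":0.7,"z":0,"rx":0,"ry":0,"rz":0,"jaw":0},{"x":-0.15,"y":1,"z":0,"rx":0,"ry":0,"rz":0,"jaw":0},{"x":-0.15,"y":1,"z":0,"rx":0,"ry":0,"rz":0,"jaw":0}]'; python3 go.py 656.7 46.9 310
```

```text
t: 11.45
eef_pos: [610.7, 59.1, 310.8]
tcp_rot: [-3.14, 0.0, 1.414]
ft_force: [-0.4, 1.3, -8.5]
opening: 0.522
shift [-0.0325  0.3158  0.0046] rot [-0.0024  0.0006  0.0002] t 11.45 eef [610.67  59.1  310.78] rpy [-3.1397e+00  5.0000e-04  1.4141e+00] F [-0.4  1.3 -8.5] open 0.522
```

```bash
python3 -m pendant '[{"x":-0.02,"y":0.2,"z":0,"rx":0,"ry":0,"rz":0,"jaw":0},{"x":-0.0335,"y":0.322,"z":0,"rx":0,"ry":0,"rz":0,"jaw":0},{"x":-0.0335,"y":0.322,"z":0,"rx":0,"ry":0,"rz":0,"jaw":0},{"x":-0.0335,"y":0.322,"z":0.2,"rx":0,"ry":0,"rz":0,"jaw":0},{"x":-0.0335,"y":0.322,"z":0.4,"rx":0,"ry":0,"rz":0,"jaw":0},{"x":-0.0335,"y":0.322,"z":0.52,"rx":0,"ry":0,"rz":0,"jaw":0},{"x":-0.0335,"y":0.322,"z":0.52,"rx":0,"ry":0,"rz":0,"jaw":0},{"x":-0.0335,"y":0.322,"z":0.52,"rx":0,"ry":0,"rz":0,"jaw":0}]'; python3 go.py 656.7 46.9 213.6; python3 - <<'E'
from h import *
c=cam("wrist"); save(c,"pics/w5.png")
E
```

```text
t: 12.45
eef_pos: [655.8, 47.8, 236.3]
tcp_rot: [3.141, -0.0, 1.415]
ft_force: [0.2, 0.1, -7.3]
opening: 0.52
shift [-0.0048  0.0068  0.1514] rot [ 0.0014 -0.0001  0.0019] t 12.45 eef [655.78  47.77 236.32] rpy [ 3.1405e+00 -1.0000e-04  1.4155e+00] F [ 0.2  0.1 -7.3] open 0.52
```

View pics/w5.png

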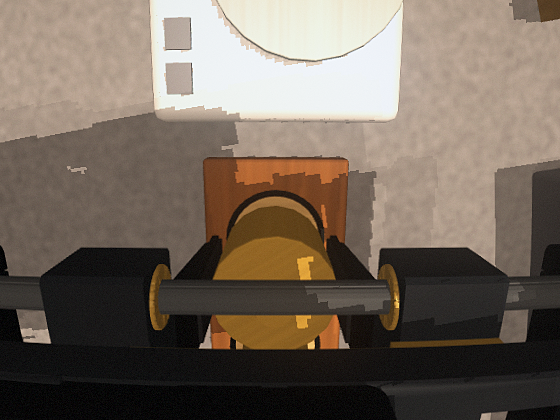

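The largest is upright in the jaws and centred over the mark next to the balance (ring top at (275,190)). Lowering slowly.

```bash
python3 -m pendant '[{"x":-0.005,"y":0.006,"z":0.04,"rx":0,"ry":0,"rz":0,"jaw":0},{"x":-0.005,"y":0.006,"z":0.08,"rx":0,"ry":0,"rz":0,"jaw":0},{"x":-0.005,"y":0.006,"z":0.11,"rx":0,"ry":0,"rz":0,"jaw":0},{"x":-0.005,"y":0.006,"z":0.13,"rx":0,"ry":0,"rz":0,"jaw":0},{"x":-0.005,"y":0.006,"z":0.138,"rx":0,"ry":0,"rz":0,"jaw":0},{"x":-0.005,"y":0.006,"z":0.144,"rx":0,"ry":0,"rz":0,"jaw":0},{"x":-0.005,"y":0.006,"z":0.144,"rx":0,"ry":0,"rz":0,"jaw":0}]'; python3 go.py 656.7 46.9 213.6;
```

```text
t: 13.38
eef_pos: [656.4, 46.8, 213.9]
tcp_rot: [3.141, 0.0, 1.415]
ft_force: [-0.7, -0.1, -7.4]
opening: 0.527
shift [0.001  0.0016 0.0021] rot [0.0002 0.0001 0.0018] t 13.38 eef [656.44  46.79 213.91] rpy [3.1415e+00 1.0000e-04 1.4154e+00] F [-0.7 -0.1 -7.4] open 0.527
```

```bash
python3 -m pendant '[{"x":0,"y":0,"z":0.003,"rx":0,"ry":0,"rz":0,"jaw":0},{"x":0,"y":0,"z":0.006,"rx":0,"ry":0,"rz":0,"jaw":0},{"x":0,"y":0,"z":0.006,"rx":0,"ry":0,"rz":0,"jaw":0}]'
```

```text
t: 13.75
eef_pos: [656.4, 46.8, 213.6]
tcp_rot: [3.141, 0.0, 1.415]
ft_force: [-3.1, -0.6, 3.3]
opening: 0.523
```

```bash
python3 -m pendant '[{"x":0,"y":0,"z":0,"rx":0,"ry":0,"rz":0,"jaw":0.6},{"x":0,"y":0,"z":0,"rx":0,"ry":0,"rz":0,"jaw":0.7},{"x":0,"y":0,"z":0,"rx":0,"ry":0,"rz":0,"jaw":0.7},{"x":0,"y":0,"z":-0.2,"rx":0,"ry":0,"rz":0,"jaw":0.7},{"x":0,"y":0,"z":-0.5,"rx":0,"ry":0,"rz":0,"jaw":0.7},{"x":0,"y":0,"z":-0.73,"rx":0,"ry":0,"rz":0,"jaw":0.7},{"x":0,"y":0,"z":-0.73,"rx":0,"ry":0,"rz":0,"jaw":0.6}]';python3 go.py 441.3 267 315
```

```text
t: 14.62
eef_pos: [656.7, 46.9, 325.3]
tcp_rot: [3.137, -0.001, 1.415]
ft_force: [0.3, 0.5, -0.2]
opening: 0.641
shift [ 1.2279 -1.6459  0.061 ] rot [ 0.0064 -0.0007  0.0019] t 14.62 eef [656.67  46.85 325.3 ] rpy [ 3.1365e+00 -6.0000e-04  1.4155e+00] F [ 0.3  0.5 -0.2] open 0.641
```

```bash
python3 -m pendant '[{"x":0.22,"y":-0.3,"z":0,"rx":0,"ry":0,"rz":0,"jaw":0.6},{"x":0.48,"y":-0.65,"z":0,"rx":0,"ry":0,"rz":0,"jaw":0.6},{"x":0.75,"y":-1,"z":0,"rx":0,"ry":0,"rz":0,"jaw":0.6},{"x":0.75,"y":-1,"z":0,"rx":0,"ry":0,"rz":0,"jaw":0.6},{"x":0.75,"y":-1,"z":0,"rx":0,"ry":0,"rz":0,"jaw":0.6}]'; python3 go.py 441.3 267 315
```

```text
t: 15.25
eef_pos: [525.8, 181.4, 322.0]
tcp_rot: [-3.141, 0.0, 1.416]
ft_force: [-0.1, -0.1, -0.3]
opening: 0.6
shift [ 0.4776 -0.6441  0.0467] rot [-0.0002  0.0004  0.0031] t 15.25 eef [525.76 181.35 322.01] rpy [-3.1414e+00  3.0000e-04  1.4164e+00] F [-0.1 -0.1 -0.3] open 0.6
```

```bash
python3 -m pendant '[{"x":0.2,"y":-0.3,"z":0,"rx":0,"ry":0,"rz":0,"jaw":0.6},{"x":0.47,"y":-0.644,"z":0.04,"rx":0,"ry":0,"rz":0,"jaw":0.6},{"x":0.478,"y":-0.644,"z":0.04,"rx":0,"ry":0,"rz":0,"jaw":0.6},{"x":0.478,"y":-0.644,"z":0.04,"rx":0,"ry":0,"rz":0,"jaw":0.6},{"x":0.478,"y":-0.644,"z":0.04,"rx":0,"ry":0,"rz":0,"jaw":0.6}]'; python3 go.py 441.3 267 193; python3 - <<'E'
from h import *
c=cam("wrist"); save(c,"pics/w6.png")
from fit import hull,SZ,fit
print(fit(c,(441.3,267),SZ["s2"],0,110))
E
```

```text
t: 15.88
eef_pos: [442.6, 266.0, 316.3]
tcp_rot: [3.141, 0.0, 1.414]
ft_force: [-0.6, 0.2, 0.3]
opening: 0.6
shift [ 0.0054 -0.0098  0.8221] rot [ 0.0005  0.     -0.0005] t 15.88 eef [442.58 265.97 316.31] rpy [3.1412 0.     1.4136] F [-0.6  0.2  0.3] open 0.6
(array([442.70478579, 267.49924177]), array([441.3, 267. ]), np.int64(1463), 1551.6140380500583)
```

View pics/w6.png

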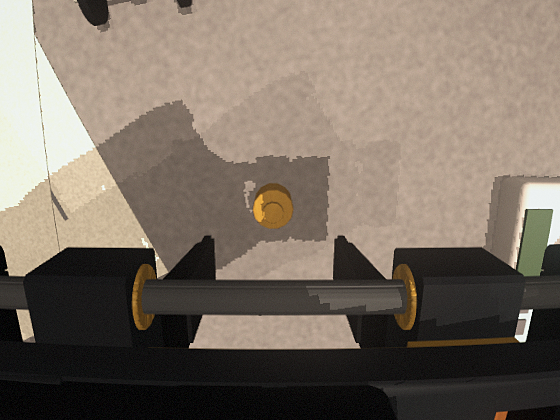

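```bash
python3 -m pendant '[{"x":0.007,"y":-0.005,"z":0.3,"rx":0,"ry":0,"rz":0,"jaw":0.6},{"x":0.007,"y":-0.005,"z":0.6,"rx":0,"ry":0,"rz":0,"jaw":0.6},{"x":0.007,"y":-0.005,"z":0.77,"rx":0,"ry":0,"rz":0,"jaw":0.6},{"x":0.007,"y":-0.005,"z":0.818,"rx":0,"ry":0,"rz":0,"jaw":0.6},{"x":0.007,"y":-0.005,"z":0.818,"rx":0,"ry":0,"rz":0,"jaw":0.6},{"x":0.007,"y":-0.005,"z":0.818,"rx":0,"ry":0,"rz":0,"jaw":0.6}]'; python3 go.py 441.9 267 193
```

```text
t: 16.68
eef_pos: [441.1, 268.0, 194.8]
tcp_rot: [3.14, -0.001, 1.415]
ft_force: [-0.2, 0.1, -0.0]
opening: 0.601
shift [-0.0058  0.0063  0.0117] rot [ 0.0019 -0.0011  0.0014] t 16.68 eef [441.1  268.01 194.76] rpy [ 3.1401e+00 -8.0000e-04  1.4151e+00] F [-0.2  0.1 -0. ] open 0.601
```

```bash
python3 -m pendant '[{"x":-0.006,"y":0.004,"z":0.006,"rx":0,"ry":0,"rz":0,"jaw":0.5},{"x":-0.006,"y":0.004,"z":0.006,"rx":0,"ry":0,"rz":0,"jaw":0.4},{"x":-0.006,"y":0.004,"z":0.006,"rx":0,"ry":0,"rz":0,"jaw":0},{"x":-0.006,"y":0.004,"z":0.006,"rx":0,"ry":0,"rz":0,"jaw":0},{"x":-0.006,"y":0.004,"z":0.006,"rx":0,"ry":0,"rz":0,"jaw":0},{"x":-0.006,"y":0.004,"z":0.006,"rx":0,"ry":0,"rz":0,"jaw":0},{"x":-0.006,"y":0.004,"z":0.006,"rx":0,"ry":0,"rz":0,"jaw":0}]'; python3 -m pendant '[{"x":0,"y":0,"z":-0.1,"rx":0,"ry":0,"rz":0,"jaw":0},{"x":0,"y":0,"z":-0.3,"rx":0,"ry":0,"rz":0,"jaw":0},{"x":0,"y":0,"z":-0.55,"rx":0,"ry":0,"rz":0,"jaw":0},{"x":0,"y":0,"z":-0.8,"rx":0,"ry":0,"rz":0,"jaw":0},{"x":0,"y":0,"z":-0.8,"rx":0,"ry":0,"rz":0,"jaw":0},{"x":0,"y":0,"z":-0.8,"rx":0,"ry":0,"rz":0,"jaw":0}]'; python3 go.py 634.4 -91.6 314
```

```text
t: 17.55
eef_pos: [441.2, 267.2, 193.0]
tcp_rot: [3.141, -0.0, 1.416]
ft_force: [-0.1, -0.5, 5.6]
opening: 0.311
t: 18.3
eef_pos: [440.8, 267.0, 312.5]
tcp_rot: [-3.141, 0.001, 1.415]
ft_force: [-0.8, 0.7, -2.0]
opening: 0.309
shift [-2.162   1.6449 -0.01  ] rot [-0.0007  0.0006  0.0019] t 18.3 eef [440.8  266.96 312.48] rpy [-3.1410e+00  5.0000e-04  1.4155e+00] F [-0.8  0.7 -2. ] open 0.309
```

```bash
python3 -m pendant '[{"x":-0.15,"y":0.11,"z":0,"rx":0,"ry":0,"rz":0,"jaw":0},{"x":-0.4,"y":0.3,"z":0,"rx":0,"ry":0,"rz":0,"jaw":0},{"x":-0.7,"y":0.53,"z":0,"rx":0,"ry":0,"rz":0,"jaw":0},{"x":-1,"y":0.76,"z":0,"rx":0,"ry":0,"rz":0,"jaw":0}]';python3 -m pendant '[{"x":-0.3,"y":0.23,"z":0,"rx":0,"ry":0,"rz":0,"jaw":0},{"x":-0.6,"y":0.46,"z":0,"rx":0,"ry":0,"rz":0,"jaw":0},{"x":-0.9,"y":0.68,"z":0,"rx":0,"ry":0,"rz":0,"jaw":0},{"x":-1,"y":0.76,"z":0,"rx":0,"ry":0,"rz":0,"jaw":0},{"x":-1,"y":0.76,"z":0,"rx":0,"ry":0,"rz":0,"jaw":0},{"x":-1,"y":0.76,"z":0,"rx":0,"ry":0,"rz":0,"jaw":0}]'; python3 go.py 634.4 -91.6 314
```

```text
t: 18.8
eef_pos: [531.1, 99.8, 311.4]
tcp_rot: [-3.139, 0.001, 1.416]
ft_force: [0.5, 0.5, -2.0]
opening: 0.31
t: 19.55
eef_pos: [619.5, -63.4, 312.1]
tcp_rot: [-3.14, -0.0, 1.416]
ft_force: [0.3, -0.2, -2.2]
opening: 0.308
shift [-0.1703  0.1272 -0.0126] rot [-0.0024 -0.0003  0.0028] t 19.55 eef [619.48 -63.43 312.14] rpy [-3.1397e+00 -2.0000e-04  1.4162e+00] F [ 0.3 -0.2 -2.2] open 0.308
```

```bash
python3 -m pendant '[{"x":-0.17,"y":0.127,"z":0,"rx":0,"ry":0,"rz":0,"jaw":0},{"x":-0.17,"y":0.127,"z":0,"rx":0,"ry":0,"rz":0,"jaw":0},{"x":-0.17,"y":0.127,"z":0.2,"rx":0,"ry":0,"rz":0,"jaw":0},{"x":-0.17,"y":0.127,"z":0.4,"rx":0,"ry":0,"rz":0,"jaw":0},{"x":-0.17,"y":0.127,"z":0.55,"rx":0,"ry":0,"rz":0,"jaw":0},{"x":-0.17,"y":0.127,"z":0.55,"rx":0,"ry":0,"rz":0,"jaw":0},{"x":-0.17,"y":0.127,"z":0.55,"rx":0,"ry":0,"rz":0,"jaw":0}]'; python3 go.py 634.4 -91.6 205; python3 - <<'E'
from h import *
c=cam("wrist"); save(c,"pics/w7.png")
E
```

```text
t: 20.42
eef_pos: [634.9, -91.9, 231.4]
tcp_rot: [3.141, 0.0, 1.416]
ft_force: [0.1, 0.2, -1.5]
opening: 0.314
shift [ 0.0016 -0.004   0.1758] rot [0.0011 0.0001 0.0028] t 20.43 eef [634.93 -91.92 231.36] rpy [3.1407e+00 1.0000e-04 1.4162e+00] F [ 0.1  0.2 -1.5] open 0.314
```

View pics/w7.png

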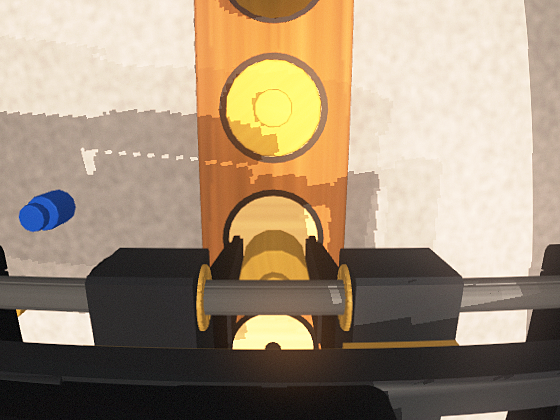

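The jaws are centred over the third mark (ring top at (274,195)). The 40 mm mass sits concentric in its ring at (273,107). Lowering.

```bash
python3 -m pendant '[{"x":0.001,"y":-0.003,"z":0.04,"rx":0,"ry":0,"rz":0,"jaw":0},{"x":0.001,"y":-0.003,"z":0.08,"rx":0,"ry":0,"rz":0,"jaw":0},{"x":0.001,"y":-0.003,"z":0.12,"rx":0,"ry":0,"rz":0,"jaw":0},{"x":0.001,"y":-0.003,"z":0.15,"rx":0,"ry":0,"rz":0,"jaw":0},{"x":0.001,"y":-0.003,"z":0.162,"rx":0,"ry":0,"rz":0,"jaw":0},{"x":0.001,"y":-0.003,"z":0.168,"rx":0,"ry":0,"rz":0,"jaw":0},{"x":0.001,"y":-0.003,"z":0.168,"rx":0,"ry":0,"rz":0,"jaw":0}]'; python3 go.py 634.4 -91.6 205;
```

```text
t: 21.35
eef_pos: [634.5, -92.5, 205.2]
tcp_rot: [3.141, 0.0, 1.415]
ft_force: [0.3, -0.3, -2.0]
opening: 0.308
shift [ 0.006  -0.0015  0.0016] rot [0.0002 0.0001 0.0017] t 21.35 eef [634.48 -92.52 205.24] rpy [3.1414e+00 1.0000e-04 1.4154e+00] F [ 0.3 -0.3 -2. ] open 0.308
```

```bash
python3 -m pendant '[{"x":0.006,"y":0,"z":0,"rx":0,"ry":0,"rz":0,"jaw":0},{"x":0.006,"y":0,"z":0.002,"rx":0,"ry":0,"rz":0,"jaw":0},{"x":0.006,"y":0,"z":0.004,"rx":0,"ry":0,"rz":0,"jaw":0},{"x":0.006,"y":0,"z":0.004,"rx":0,"ry":0,"rz":0,"jaw":0}]'
```

```text
t: 21.85
eef_pos: [634.6, -91.5, 205.1]
tcp_rot: [3.141, 0.0, 1.415]
ft_force: [-2.8, 1.9, 7.2]
opening: 0.306
```

Contact. Releasing.

```bash
python3 -m pendant '[{"x":0,"y":0,"z":-0.002,"rx":0,"ry":0,"rz":0,"jaw":0.4},{"x":0,"y":0,"z":-0.002,"rx":0,"ry":0,"rz":0,"jaw":0.5},{"x":0,"y":0,"z":-0.002,"rx":0,"ry":0,"rz":0,"jaw":0.5},{"x":0,"y":0,"z":-0.2,"rx":0,"ry":0,"rz":0,"jaw":0.5},{"x":0,"y":0,"z":-0.5,"rx":0,"ry":0,"rz":0,"jaw":0.5},{"x":0,"y":0,"z":-0.76,"rx":0,"ry":0,"rz":0,"jaw":0.5},{"x":0,"y":0,"z":-0.76,"rx":0,"ry":0,"rz":0,"jaw":0.5}]';python3 go.py 470 -107.3 315
```

```text
t: 22.72
eef_pos: [634.9, -91.6, 321.6]
tcp_rot: [3.136, 0.001, 1.415]
ft_force: [-0.4, -0.7, -0.7]
opening: 0.499
shift [-0.2732 -1.0699  0.0382] rot [0.0068 0.0007 0.0018] t 22.73 eef [634.86 -91.63 321.57] rpy [3.1363e+00 6.0000e-04 1.4154e+00] F [-0.4 -0.7 -0.7] open 0.499
```

```bash
python3 -m pendant '[{"x":-0.1,"y":-0.35,"z":0,"rx":0,"ry":0,"rz":0,"jaw":0.5},{"x":-0.2,"y":-0.7,"z":0,"rx":0,"ry":0,"rz":0,"jaw":0.5},{"x":-0.273,"y":-1,"z":0.03,"rx":0,"ry":0,"rz":0,"jaw":0.5},{"x":-0.273,"y":-1,"z":0.03,"rx":0,"ry":0,"rz":0,"jaw":0.5},{"x":-0.273,"y":-1,"z":0.03,"rx":0,"ry":0,"rz":0,"jaw":0.5},{"x":-0.273,"y":-1,"z":0.03,"rx":0,"ry":0,"rz":0,"jaw":0.5}]';python3 go.py 470 -107.3 192;python3 - <<'E'
from h import *
c=cam("wrist"); save(c,"pics/w8.png")
from fit import hull,SZ,fit
print(fit(c,(470,-107.3),SZ["s1"],0,110))
E
```

```text
t: 23.48
eef_pos: [480.8, -108.8, 313.8]
tcp_rot: [3.141, 0.0, 1.416]
ft_force: [-0.6, 0.7, 1.0]
opening: 0.5
shift [-0.0011 -0.0732  0.8117] rot [0.0002 0.0001 0.0023] t 23.48 eef [ 480.85 -108.82  313.75] rpy [3.1414e+00 1.0000e-04 1.4158e+00] F [-0.6  0.7  1. ] open 0.5
(array([ 471.07950895, -106.00887425]), array([ 470. , -107.3]), np.int64(620), 678.3891055854037)
```

View pics/w8.png

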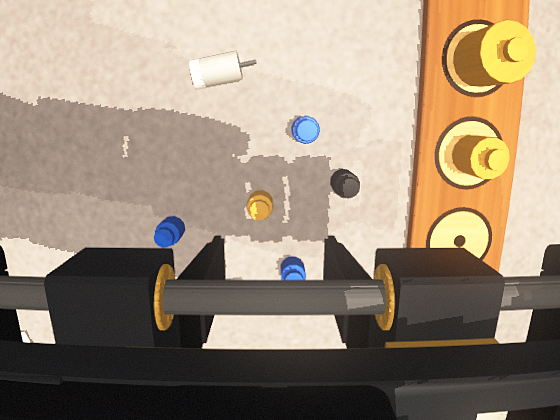

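The brass smallest at (260,205) is the target. The blue ones at (305,130), (168,232) and (292,268) and the black one at (345,183) are clear of the fingers. Descending.

```bash
python3 -m pendant '[{"x":0.003,"y":-0.071,"z":0,"rx":0,"ry":0,"rz":0,"jaw":0.5},{"x":0.003,"y":-0.071,"z":0.3,"rx":0,"ry":0,"rz":0,"jaw":0.5},{"x":0.003,"y":-0.071,"z":0.6,"rx":0,"ry":0,"rz":0,"jaw":0.5},{"x":0.003,"y":-0.071,"z":0.77,"rx":0,"ry":0,"rz":0,"jaw":0.5},{"x":0.003,"y":-0.071,"z":0.81,"rx":0,"ry":0,"rz":0,"jaw":0.5},{"x":0.003,"y":-0.071,"z":0.81,"rx":0,"ry":0,"rz":0,"jaw":0.5},{"x":0.003,"y":-0.071,"z":0.81,"rx":0,"ry":0,"rz":0,"jaw":0.5}]'; python3 go.py 470.4 -106.8 192.5
```

```text
t: 24.4
eef_pos: [469.7, -106.7, 193.6]
tcp_rot: [3.14, 0.0, 1.416]
ft_force: [-1.0, 0.6, 0.1]
opening: 0.504
shift [0.0004 0.0044 0.0074] rot [0.0021 0.0005 0.002 ] t 24.4 eef [ 469.73 -106.75  193.61] rpy [3.1400e+00 4.0000e-04 1.4155e+00] F [-1.   0.6  0.1] open 0.504
```

```bash
python3 -m pendant '[{"x":0,"y":0.003,"z":0.006,"rx":0,"ry":0,"rz":0,"jaw":0.4},{"x":0,"y":0.003,"z":0.006,"rx":0,"ry":0,"rz":0,"jaw":0.3},{"x":0,"y":0.003,"z":0.006,"rx":0,"ry":0,"rz":0,"jaw":0},{"x":0,"y":0.003,"z":0.006,"rx":0,"ry":0,"rz":0,"jaw":0},{"x":0,"y":0.003,"z":0.006,"rx":0,"ry":0,"rz":0,"jaw":0},{"x":0,"y":0.003,"z":0.006,"rx":0,"ry":0,"rz":0,"jaw":0},{"x":0,"y":0.003,"z":0.006,"rx":0,"ry":0,"rz":0,"jaw":0}]'; python3 -m pendant '[{"x":0,"y":0,"z":-0.1,"rx":0,"ry":0,"rz":0,"jaw":0},{"x":0,"y":0,"z":-0.3,"rx":0,"ry":0,"rz":0,"jaw":0},{"x":0,"y":0,"z":-0.55,"rx":0,"ry":0,"rz":0,"jaw":0},{"x":0,"y":0,"z":-0.7,"rx":0,"ry":0,"rz":0,"jaw":0},{"x":0,"y":0,"z":-0.7,"rx":0,"ry":0,"rz":0,"jaw":0},{"x":0,"y":0,"z":-0.7,"rx":0,"ry":0,"rz":0,"jaw":0}]'; python3 go.py 623.5 -160.7 300
```

```text
t: 25.28
eef_pos: [470.1, -106.8, 191.8]
tcp_rot: [3.141, 0.0, 1.415]
ft_force: [-0.8, 1.1, 5.0]
opening: 0.204
t: 26.02
eef_pos: [469.8, -106.7, 296.4]
tcp_rot: [-3.141, -0.0, 1.415]
ft_force: [-0.7, -0.3, -0.9]
opening: 0.202
shift [-0.1971  1.068  -0.0249] rot [-0.0007 -0.      0.0019] t 26.02 eef [ 469.79 -106.71  296.36] rpy [-3.1411 -0.      1.4155] F [-0.7 -0.3 -0.9] open 0.202
```

```bash
python3 -m pendant '[{"x":-0.05,"y":0.2,"z":0,"rx":0,"ry":0,"rz":0,"jaw":0},{"x":-0.1,"y":0.5,"z":0,"rx":0,"ry":0,"rz":0,"jaw":0},{"x":-0.15,"y":0.8,"z":0,"rx":0,"ry":0,"rz":0,"jaw":0},{"x":-0.197,"y":1,"z":0,"rx":0,"ry":0,"rz":0,"jaw":0},{"x":-0.197,"y":1,"z":0.1,"rx":0,"ry":0,"rz":0,"jaw":0},{"x":-0.197,"y":1,"z":0.25,"rx":0,"ry":0,"rz":0,"jaw":0},{"x":-0.197,"y":1,"z":0.25,"rx":0,"ry":0,"rz":0,"jaw":0},{"x":-0.197,"y":1,"z":0.25,"rx":0,"ry":0,"rz":0,"jaw":0}]'; python3 go.py 623.5 -160.7 204
```

```text
t: 27.02
eef_pos: [613.4, -159.1, 259.1]
tcp_rot: [-3.141, -0.0, 1.416]
ft_force: [-0.3, -0.4, 0.8]
opening: 0.2
shift [-0.0004  0.0687  0.3676] rot [-0.0009 -0.0001  0.0019] t 27.02 eef [ 613.36 -159.06  259.14] rpy [-3.1409e+00 -1.0000e-04  1.4155e+00] F [-0.3 -0.4  0.8] open 0.2
```

```bash
python3 -m pendant '[{"x":0,"y":0.069,"z":0,"rx":0,"ry":0,"rz":0,"jaw":0},{"x":0,"y":0.069,"z":0.1,"rx":0,"ry":0,"rz":0,"jaw":0},{"x":0,"y":0.069,"z":0.22,"rx":0,"ry":0,"rz":0,"jaw":0},{"x":0,"y":0.069,"z":0.27,"rx":0,"ry":0,"rz":0,"jaw":0},{"x":0,"y":0.069,"z":0.27,"rx":0,"ry":0,"rz":0,"jaw":0},{"x":0,"y":0.069,"z":0.27,"rx":0,"ry":0,"rz":0,"jaw":0}]'; python3 go.py 623.5 -160.7 204; python3 - <<'E'
from h import *
c=cam("wrist"); save(c,"pics/w9.png")
E
```

```text
t: 27.78
eef_pos: [624.0, -160.9, 218.9]
tcp_rot: [3.141, 0.0, 1.415]
ft_force: [0.0, -1.0, -0.8]
opening: 0.202
shift [ 0.0006 -0.0035  0.0994] rot [0.0005 0.0002 0.0018] t 27.77 eef [ 624.   -160.86  218.91] rpy [3.1412e+00 1.0000e-04 1.4154e+00] F [ 0.  -1.  -0.8] open 0.202
```

View pics/w9.png

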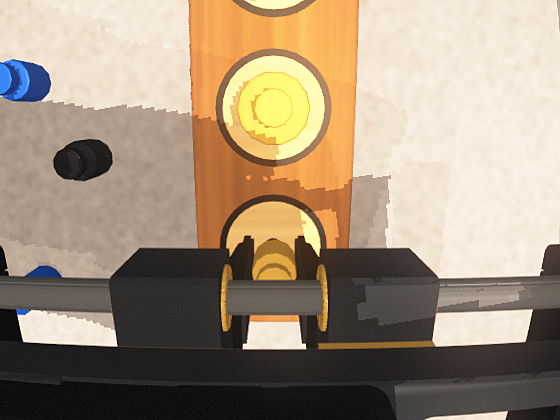

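The smallest is centred over the last mark (ring at (274,200)). The 30 mm mass is concentric in its ring at (273,107). Lowering.

```bash
python3 -m pendant '[{"x":0.0006,"y":-0.003,"z":0.04,"rx":0,"ry":0,"rz":0,"jaw":0},{"x":0.0006,"y":-0.003,"z":0.07,"rx":0,"ry":0,"rz":0,"jaw":0},{"x":0.0006,"y":-0.003,"z":0.085,"rx":0,"ry":0,"rz":0,"jaw":0},{"x":0.0006,"y":-0.003,"z":0.092,"rx":0,"ry":0,"rz":0,"jaw":0},{"x":0.0006,"y":-0.003,"z":0.095,"rx":0,"ry":0,"rz":0,"jaw":0},{"x":0.0006,"y":-0.003,"z":0.095,"rx":0,"ry":0,"rz":0,"jaw":0}]'; python3 go.py 623.5 -160.7 203.8
```

```text
t: 28.58
eef_pos: [623.5, -160.7, 204.5]
tcp_rot: [3.141, 0.0, 1.415]
ft_force: [0.7, 0.8, -0.7]
opening: 0.198
shift [-0.0001  0.      0.0045] rot [0.0002 0.0001 0.0018] t 28.57 eef [ 623.5  -160.69  204.48] rpy [3.1414e+00 1.0000e-04 1.4154e+00] F [ 0.7  0.8 -0.7] open 0.198
```

```bash
python3 -m pendant '[{"x":0,"y":0,"z":0.003,"rx":0,"ry":0,"rz":0,"jaw":0},{"x":0,"y":0,"z":0.005,"rx":0,"ry":0,"rz":0,"jaw":0},{"x":0,"y":0,"z":0.006,"rx":0,"ry":0,"rz":0,"jaw":0},{"x":0,"y":0,"z":0.006,"rx":0,"ry":0,"rz":0,"jaw":0}]'
```

```text
t: 29.08
eef_pos: [623.5, -160.7, 203.8]
tcp_rot: [3.141, 0.0, 1.415]
ft_force: [-1.2, 0.3, 5.0]
opening: 0.202
```

Contact. Releasing, then rising and backing away to get a clear view.

```bash
python3 -m pendant '[{"x":0,"y":0,"z":-0.002,"rx":0,"ry":0,"rz":0,"jaw":0.3},{"x":0,"y":0,"z":-0.002,"rx":0,"ry":0,"rz":0,"jaw":0.4},{"x":0,"y":0,"z":-0.002,"rx":0,"ry":0,"rz":0,"jaw":0.4},{"x":0,"y":0,"z":-0.2,"rx":0,"ry":0,"rz":0,"jaw":0.4},{"x":0,"y":0,"z":-0.5,"rx":0,"ry":0,"rz":0,"jaw":0.4},{"x":0,"y":0,"z":-0.9,"rx":0,"ry":0,"rz":0,"jaw":0.4}]'; python3 -m pendant '[{"x":-0.3,"y":-0.3,"z":0,"rx":0,"ry":0,"rz":0,"jaw":0.4},{"x":-0.6,"y":-0.6,"z":0,"rx":0,"ry":0,"rz":0,"jaw":0.4},{"x":-0.9,"y":-0.8,"z":0,"rx":0,"ry":0,"rz":0,"jaw":0.4},{"x":-1,"y":-0.8,"z":0,"rx":0,"ry":0,"rz":0,"jaw":0.4}]'; python3 - <<'E'
from fit import *
c=cam("top"); s=cam("side"); save(s,"pics/s9.png")
cv2.imwrite("pics/t9.png",cv2.resize(c["img"][130:310,140:420,::-1],None,fx=2.8,fy=2.8,interpolation=cv2.INTER_CUBIC))
cv2.imwrite("pics/s9c.png",cv2.resize(s["img"][150:370,180:440,::-1],None,fx=2.6,fy=2.6,interpolation=cv2.INTER_CUBIC))
E
```

```text
t: 29.82
eef_pos: [623.3, -160.6, 338.8]
tcp_rot: [-3.139, -0.0, 1.415]
ft_force: [1.0, -0.3, -0.2]
opening: 0.398
t: 30.32
eef_pos: [479.8, -292.1, 338.9]
tcp_rot: [-3.141, 0.0, 1.413]
ft_force: [0.3, 0.4, -1.0]
opening: 0.401
```

View pics/t9.png

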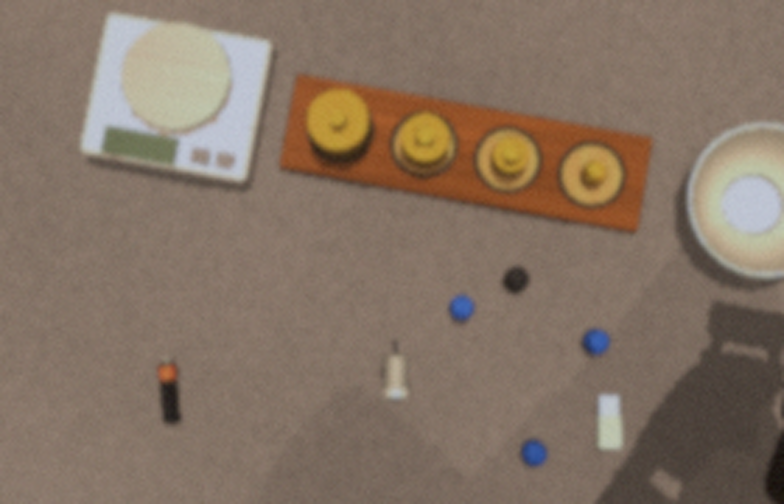

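View pics/s9c.png

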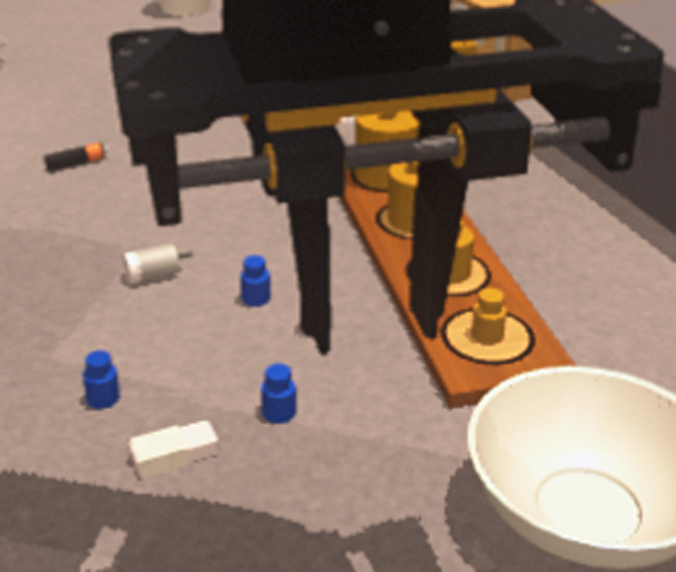

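The top crop shows all four upright in size order, at (338,120), (425,138), (508,157) and (594,173), with the largest by the balance. The motor at (396,372) hasn't moved. Next I'll overlay model outlines to check how well they are centred.

```bash
python3 -m pendant '[{"x":-0.3,"y":-0.2,"z":-0.2,"rx":0,"ry":0,"rz":0,"jaw":0.4},{"x":-0.7,"y":-0.2,"z":-0.4,"rx":0,"ry":0,"rz":0,"jaw":0.4},{"x":-1,"y":-0.2,"z":-0.6,"rx":0,"ry":0,"rz":0,"jaw":0.4},{"x":-1,"y":-0.2,"z":-0.6,"rx":0,"ry":0,"rz":0,"jaw":0.4}]';python3 - <<'E'
from fit import *
M={"s4":(656.5,46.7),"s3":(645.4,-22.5),"s2":(634.4,-91.6),"s1":(623.4,-160.7)}
out=[]
for n,(r0,r1,c0,c1),f in (("top",(140,215,235,375),5),("side",(180,310,290,410),4)):
    c=cam(n); im=cv2.resize(c["img"][r0:r1,c0:c1,::-1],None,fx=f,fy=f,interpolation=cv2.INTER_CUBIC)
    if n=="side": save(c,"pics/s10.png")
    a=np.linspace(0,2*np.pi,60)
    for k,(x,y) in M.items():
        d,h,H=SZ[k]
        for r,z in ((d/2,12+h),(d/2,12),(7.5,12+H)):
            p=w2pix(c,np.c_[x+r*np.cos(a),y+r*np.sin(a),np.full(60,z)])
            p=((p-[c0,r0]+.5)*f).astype(np.int32)
            cv2.polylines(im,[p],True,(255,0,0) if z>12 else (0,255,0),1)
    cv2.imwrite(f"pics/ov_{n}.png",im)
E
```

```text
t: 30.92
eef_pos: [429.3, -435.6, 430.3]
tcp_rot: [3.139, 0.003, 1.414]
ft_force: [-0.4, 0.2, -0.4]
opening: 0.402
```

View pics/ov_top.png

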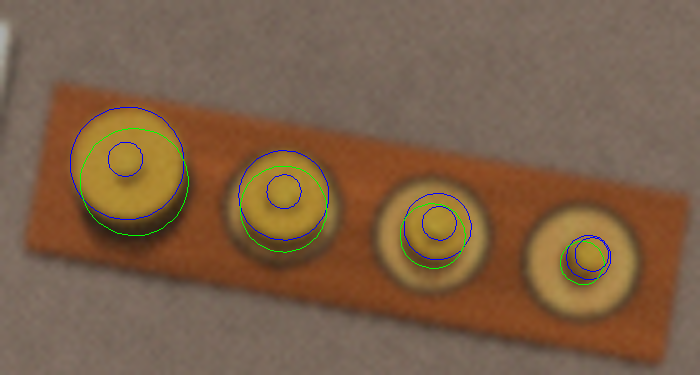

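View pics/ov_side.png

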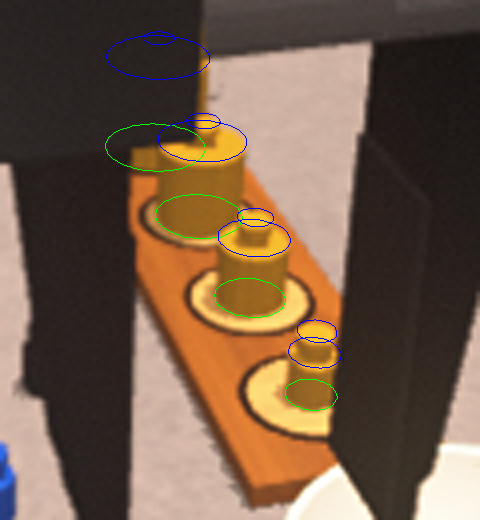

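The outlines modelled at the mark centres match the masses to about 1–2 mm for all four from the top, and from the side for the three that the arm leaves in view. The arm is clear of everything, so I'm handing in.

```bash
python3 - <<'E'
from h import *
s=env.state(); print(s["t"],s["ft_force"],abs(s["qvel"]).max())
print(env.job_done())
E
```

```text
31.025 [0.57980067 0.13981848 0.33573271] 0.028684177346549586
the job is handed in; nothing more can be done
None
```

The job is handed in at about 31 s of the 104 s limit. The four brass masses stand upright on the board in size order, with the largest on the mark next to the balance and the smallest at the bowl end. I lowered each one until the wrist force showed contact (at most about 7 N) before opening the jaws.

**Centring:** model outlines drawn at the mark centres match the masses to about 1–2 mm by eye. All four match in the top view, and the three smaller ones also match from the side. The arm hid the largest in that last side view, so its centring rests on the top view alone.

**Motor and other objects:** the motor, cell, eraser and the blue and black look-alikes appear unmoved in the top view after the last placing. I compared those by eye and did not measure them.

**Disagreements:** the cameras differed by 1–2 mm on positions, and by up to about 4 mm along one axis for the 30 mm mass. An early automatic fit on the placed 40 mm mass read about 5 mm off. I put that down to its colour mask also picking up the yellow mark, since the overlays and wrist view showed the mass centred.

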